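# Weigh a transformer on the bench beam scale

### The arm

A 6-joint arm with a two-finger parallel gripper is mounted at the origin on the work surface. World frame = base frame: x ahead of the robot, y to its left, z up, the work surface at z = 0. Lengths are in m, angles in rad, forces in N, time in s.
With the tool pointing down it reaches from about 0.3 to 0.95 m from the base axis. Payload 3.1 kg.
Tool frame: the origin (TCP) lies midway between the tips of the shut fingers; the grasp point (between the pads) lies 19 mm behind it (robot.grip_depth is the distance from the TCP to the grasp point, in m); z points along the fingers, y is the line along which they close (so a half turn about z gives the same grasp; the last joint's range is limited). The gripper opens to 85 mm and grips with 20 to 120 N. Pads are 22 mm wide; open, the fingers measure 114 mm over their backs; the gripper's body (76 mm by 85 mm) begins 54 mm behind the grasp point. The pads swing forward as they close: fully open they stand 13 mm farther back than shut.
Start: joints at [1.171, 0.308, 1.634, -0, 1.2, -0.07], TCP at [0.202, 0.591, 0.197] pointing down, gripper open.
Joint ranges: [-3.06, 3.06], [-0.79, 1.96], [0.05, 2.63], [-1.19, 4.34], [0.05, 2.64], [-2.94, 2.94]. Speed limits (rad/s): [2.79, 2.79, 3.14, 3.14, 3.14, 3.14].

### API

Orientations are given as a rotation vector (axis times angle).
In Python, from rig import robot gives the robot as it stands.
- The arm moves only by the tool move_arm, never from a script. Its arguments are lists of equal length, an entry for each row: "travel": the shift along the tool's x, y, z in mm, a list of three; "dr": the turn, a rotation vector about the tool's x, y, z in rad, a list of three; "fingers": the gripper command: -1 is shut, 1 is fully open, values between are in proportion. A call has 1 to 8 rows; each row is the pose to reach, as a shift and turn from the pose commanded when the call began, along the tool's axes at that moment; what a row does not reach only later rows make up. A row lasts 1/8 s, in which the tool goes at most 62.5 mm and 10.7 degrees, less where a joint would pass 70% of its speed; a pose out of reach is approached as far as the arm can. A call with a gripper value outside its range is refused whole. The fingers move at their own pace and stop on an object; "grip_force" is the grip in N (left out, the last holds). Time passes only in rows, so rows that repeat a pose let the fingers close. It gives the time, the measured TCP pose, the force, the opening and the grip force at its end, in the units of the state.
- robot.state(): the state, without advancing time (a new reading comes with each control period).
- robot.snapshot(name): name is "scene" or "top" or "wrist"; returns (picture, depth): 400x640x3 uint8, red, green, blue; 400x640 float32, m along the optical axis (not along the pixel's ray), 0 where there is no reading.
- robot.calibration(name): a dict with "intrinsics" (3x3 intrinsics, pixels), "k1" (the pictures are not rectified: a ray, as slopes to the right and down, at radius r is drawn at 1 + k1 r^2 times it, then the intrinsics apply), "R" (3x3) and "t" (3): a world point X has camera coordinates R X + t; the wrist camera has in their place "T_tool_cam" (4x4, takes a point from camera to tool coordinates, whose origin is the TCP and whose axes are the flange's). Camera axes: x right, y down, z forward; pixel columns grow to the right and rows downward; lengths in m; the calibration is good to about 2 mm. A picture is of the moment at which its call begins: read the wrist's pose just before it. calibration takes no time and is no camera call.
- robot.sign_off(): hands the job in; it is judged then, once.
The state is a dict: "clock": time; "qpos": joint angles; "joint_vel": joint speeds; "joint_efforts": joint torques, N m; "position": TCP position; "tool_rot": TCP orientation; "contact_force": force on the tool from outside, world axes, zero at the start; "ft_torque": the same for the moment, N m; "width": opening from 0.0 (shut) to 1.0 (fully open); "finger_force": force on a finger pad.
Only numpy, scipy, OpenCV 4.12 (cv2) and the standard library are available. Lean on these libraries where they do the work, as an engineer would, in place of code of your own. Each camera call takes 0.05 s, during which the arm holds its last target. There are 200 camera calls.

### The job

Stand the transformer upright on the pan of the beam scale and let go. Then slide the heavy poise along the notched beam, notch by notch, until the pointer at the beam's end comes to rest in the white centre band of the index plate. Push the poise slowly and gently with the fingers, never pushing or pinching any part of the scale hard (a notch yields to about 4 N; above 8 N the pivots are damaged), and leave the other things on the bench where they are.

Things in the scene. Friction and masses are not known exactly. Their poses are not given: they have to be found in the camera images.
- transformer: Small mains transformer, loose, standing on the bench: dark steel core 46 (x) x 24 (y) x 38 (z) mm with a tan coil 28 (x) x 38 (y) x 24 (z) mm bulging from both long sides at mid-height. Origin at the centre of its underside, z up. Its 46 mm length (flat core ends, 24 mm wide) is the best grasp from above. Mass unknown, 0.24 to 0.42 kg.
- scale: Grey beam scale, fixed: base 120 (x) x 455 (y, from -295 to +160) x 35 mm high. Origin on the bench directly below the beam's pivot, which is 142 mm up. The beam runs along this body's y axis: pan on the +y side, 100 mm from the pivot; the notched arm (centre line 42 mm below the pivot), poise and pointer on the -y side. Pan, beam and poise are all parts of the scale.
- pan_floor (a point): Centre of the pan's flat inner floor. Round aluminium pan, inner radius 52 mm, rim 5 mm above the floor. It stays level and rides up and down with the beam: floor 160 mm above the bench when the beam is level, 10 mm higher or lower at the stops; empty it rides high, and it sinks under the transformer.
- pointer_tip (a point): Tip of the thin dark blade at the free (-y) end of the beam, 272 mm from the pivot. It moves up and down as the beam rocks, 27 mm either way to the stops. On the arm's centre line. Poise too far in: tip high (pan down); too far out: tip low. Between the stops one notch moves it 10 mm. The damped beam settles in about 1.5 s. Balance lies 5 to 14 notches beyond the first.
- index_mark (a point): Centre of the index plate, level with the tip of a level beam, 100 mm above the bench. The plate is upright, 40 mm wide and 120 mm high, standing 16 mm to the -x side of the pointer tip: white centre band 14 mm high between two dark blocks, with a thin dark line at its middle. z is up.
- capacitor: Bystander: can capacitor, blue sleeve, 35 mm diameter x 55 mm high, loose, upright. Origin at the centre of its underside.
- cup: Bystander: small white plastic cup, 60 mm diameter at the rim x 40 mm high, loose. Origin at the centre of its underside.
- screwdriver: Bystander: screwdriver 170 mm long lying on the bench beyond the scale, loose.
- first_notch (a point): Point on the notched arm's centre line at the first notch, 68 mm out from the pivot. There are 18 notches, 8 mm apart going out (-y). The poise itself is not tracked: it starts in one of the first four notches, to be found by touch or sight. Two upright posts and the beam's neck at the pivot (15 mm either side of it, top 155 mm above the bench) leave some 40 mm free on the poise's inner side.
- last_notch (a point): Same at the last notch, 204 mm out. The poise is a dark steel block astride the arm that cannot come off, 24 mm along it, 33 across. Its tab, the part to push, stands 28 to 70 mm above the arm's centre line, 20 mm along it, 26 across, centred on its notch. About 4 N along the arm moves it to the next notch, where it snaps home; a stiff drag adds 1 N per 11 mm/s. Hard stops at both end notches.

How it is judged:
By the outcome, as a careful person would: the job done as asked, in the order asked, and still so for the second after the job is handed in, with the robot touching nothing.
It also fails if it takes over 72 s, if anything falls off the work surface, if the arm or the gripper's body presses on something with over 40 N, if the wrist force passes 120 N, or if a joint passes its speed limit or range.

## Working session

There is one attempt and no reset: what is moved stays moved. The work goes in short steps, Python scripts to look and compute and a tool call to move; the robot and the scene stay as the last step left them, time stands still between calls to the robot, and variables do not carry over. Pictures are saved under pics/ and viewed, at most 10 in all, crops included, and the job is handed in when it is done.

Besides the shell and the picture viewer there is one more tool, called after ">>>" in YAML: its name, and indented under it one key for each argument. move_arm: Moves the arm, as the interface text tells. Its arguments: {"type":"object","properties":{"travel":{"type":"array","items":{"type":"array","items":{"type":"number"}}},"dr":{"type":"array","items":{"type":"array","items":{"type":"number"}}},"fingers":{"type":"array","items":{"type":"number"}},"grip_force":{"type":"number"}},"required":["travel","dr","fingers"]}

```bash
mkdir -p pics; ls; cat > h.py <<'E'
import numpy as np, cv2
from rig import robot
from scipy.spatial.transform import Rotation as Rn
def cloud(name, d, st=None):
    c=robot.calibration(name); K=np.array(c["intrinsics"]); k1=c["k1"]
    v,u=np.mgrid[0:400,0:640]
    pts=np.stack([u,v],-1).reshape(-1,1,2).astype(float)
    r=cv2.undistortPoints(pts,K,np.array([k1,0,0,0.])).reshape(400,640,2)
    P=np.dstack([r[...,0]*d,r[...,1]*d,d])
    if "R" in c: return (P-np.array(c["t"]))@np.array(c["R"])
    T=np.array(c["T_tool_cam"]); P=P@T[:3,:3].T+T[:3,3]
    return P@Rn.from_rotvec(st["tool_rot"]).as_matrix().T+np.array(st["position"])
E
python3 - <<'E'
from h import *
s=robot.state(); print(s)
for n in("scene","top"):
    p,d=robot.snapshot(n); cv2.imwrite(f"pics/{n}0.png",p[...,::-1]); np.save(f"{n}0.npy",d); np.save(f"{n}0c.npy",p)
    c=robot.calibration(n); print(n,-np.array(c["R"]).T@np.array(c["t"]))
E
```

```text
pics
{'clock': 0.0, 'qpos': array([ 1.17129966e+00,  3.09006235e-01,  1.63523213e+00,  1.50748315e-05,
        1.19971748e+00, -6.97428457e-02]), 'joint_vel': array([ 7.18885925e-05,  1.07897548e-03, -2.09367641e-03,  2.39326269e-03,
       -1.35146950e-03, -1.06945066e-03]), 'joint_efforts': array([-4.88771366e-05, -4.15241575e+01, -2.76666445e+01,  4.34370065e-05,
        1.00019373e-02,  1.07301918e-05]), 'position': array([0.20206439, 0.59044963, 0.19562472]), 'tool_rot': array([-0.51554821, -3.0984293 ,  0.00360462]), 'contact_force': array([ 0.46566668, -0.32495239, -0.07028808]), 'ft_torque': array([-0.00962693,  0.0105688 , -0.04031179]), 'finger_force': 0.0, 'width': 0.9981273505440457}
scene [1.24417593 0.01093189 0.97221556]
top [0.51270311 0.01219889 1.27699551]
```

View pics/scene0.png

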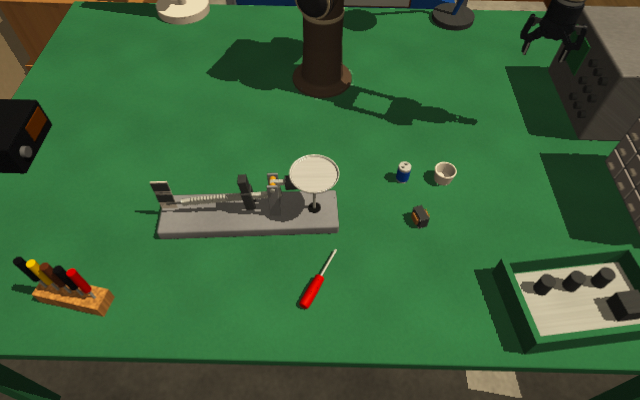

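View pics/top0.png

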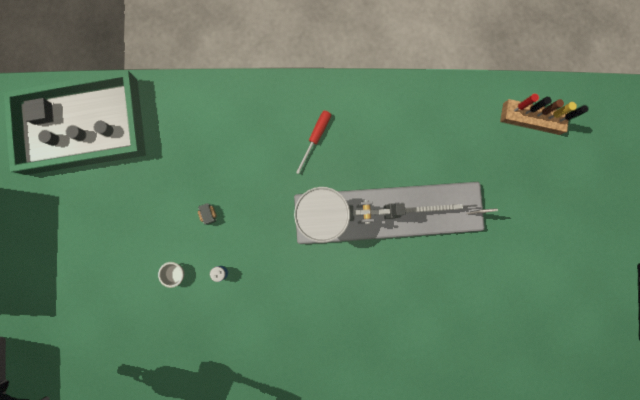

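The scene view shows the scale with its pan on the +y side. In the top view the transformer is at about (207,214), pan centre (323,214), poise near (390,211), index plate about (475,210), capacitor (218,274) and cup (171,275).

```bash
python3 - <<'E'
from h import *
d=np.load("top0.npy"); p=np.load("top0c.npy"); P=cloud("top",d); Z=P[...,2]
def rep(n,m):
    q=P[m]; 
    r=cv2.minAreaRect((q[:,:2]*1000).astype(np.float32)); print(n,m.sum(),q.mean(0).round(4),"z",np.percentile(q[:,2],[2,50,98]).round(4),"rect",np.round(r[0],1),np.round(r[1],1),round(r[2],1))
def box(u0,u1,v0,v1):
    b=np.zeros(Z.shape,bool); b[v0:v1,u0:u1]=1; return b&(d>0)
rep("bench",box(240,280,100,140))
B=box(190,226,196,232); rep("tr all",B&(Z>.008)); rep("tr top",B&(Z>.033))
rep("cap",box(205,235,260,290)&(Z>.045)); rep("cup",box(155,188,260,292)&(Z>.03))
rep("pan",box(285,356,180,250)&(Z>.15)); 
rep("base",box(285,500,175,250)&(Z>.028)&(Z<.042))
for u0 in range(352,500,6): 
    m=box(u0,u0+6,195,225)&(Z>.07)
    if m.sum()>3: rep(u0,m)
big=cv2.resize(p[170:260,280:510,::-1],None,fx=3.4,fy=3.4,interpolation=cv2.INTER_CUBIC)
t=cv2.resize(p[190:240,180:240,::-1],None,fx=5,fy=5,interpolation=cv2.INTER_CUBIC)
s=np.load("scene0c.npy")[160:245,150:350,::-1]; s=cv2.resize(s,None,fx=3.4,fy=3.4,interpolation=cv2.INTER_CUBIC)
c=np.zeros((600,800,3),np.uint8); c[:306,:782]=big; c[310:310+289,:680]=s
c[350:600,500:800]=t
cv2.imwrite("pics/c1.png",c)
E
```

```text
bench 1594 [ 0.8151  0.1418 -0.0013] z [-0.0062 -0.0013  0.0041] rect [815.5 142. ] [101.7  99. ] 0.3
tr all 301 [0.5785 0.2626 0.0328] z [0.0124 0.0345 0.0408] rect [578.5 264.4] [46.2 38.4] 21.5
tr top 189 [0.5789 0.2648 0.0365] z [0.0332 0.0364 0.0412] rect [578.4 266.1] [46.2 29.9] 16.9
cap 185 [0.4354 0.2322 0.0535] z [0.0475 0.0534 0.0621] rect [435.  232.5] [35. 33.] 88.5
cup 160 [0.4314 0.3531 0.0373] z [0.0308 0.0375 0.0435] rect [432.9 348.2] [56.5 57.6] 25.8
pan 2445 [ 0.5704 -0.011   0.1691] z [0.1569 0.1692 0.1755] rect [570.6  -9.6] [116.2 117.6] 48.1
base 5848 [ 0.5832 -0.2298  0.0337] z [0.0289 0.0336 0.0389] rect [ 581.7 -175. ] [120.6 453.3] 4.0
352 54 [ 0.5738 -0.0802  0.1488] z [0.0986 0.1517 0.1593] rect [576.9 -83.2] [17.3 39.4] 83.9
358 79 [ 0.5787 -0.0968  0.1344] z [0.0767 0.1464 0.1555] rect [578.2 -96.9] [15.7 47.2] 89.0
364 135 [ 0.5769 -0.1077  0.1484] z [0.1407 0.1482 0.1559] rect [ 577.6 -108.4] [13.6 48.5] 89.3
370 49 [ 0.5758 -0.1212  0.1291] z [0.0936 0.1431 0.1548] rect [ 576.1 -123.3] [17.2 45.4] 89.4
376 26 [ 0.5793 -0.1403  0.1032] z [0.1003 0.10
[... 1250 characters left out ...]
rect [ 592.2 -324.2] [13.8  9.7] 88.9
460 20 [ 0.593  -0.3381  0.0812] z [0.0727 0.0819 0.0889] rect [ 592.4 -339.8] [ 9.2 17. ] 0.3
466 15 [ 0.5912 -0.3568  0.0747] z [0.0706 0.0745 0.08  ] rect [ 589.8 -358.5] [20.2 10.8] 45.4
472 22 [ 0.5848 -0.3653  0.0908] z [0.0719 0.089  0.117 ] rect [ 588.8 -367.2] [11.2 25. ] 65.2
478 19 [ 0.5791 -0.3679  0.1246] z [0.0747 0.1352 0.1407] rect [ 580. -373.] [ 4.6 26.1] 2.4
484 18 [ 0.58   -0.3797  0.1307] z [0.1073 0.1353 0.1416] rect [ 580.5 -383. ] [ 4.4 21.5] 3.5
490 14 [ 0.5809 -0.392   0.1348] z [0.1109 0.1372 0.14  ] rect [ 581.7 -391.3] [ 4.8 12.1] 0.9
496 4 [ 0.5818 -0.3994  0.1385] z [0.1362 0.1378 0.1418] rect [ 581.8 -399.2] [3.  3.7] 39.2
```

View pics/c1.png

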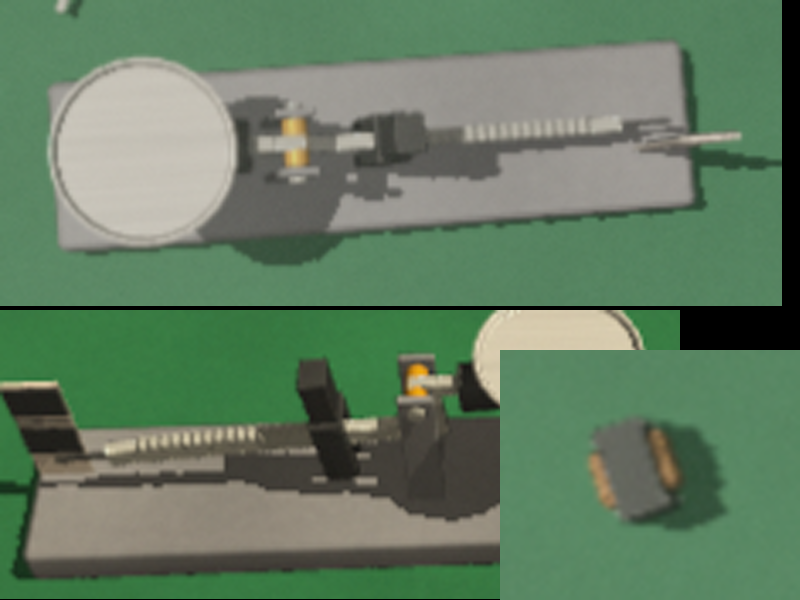

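The crop shows the poise tab dark at crop (395,135), inner arm clear, tip low. The transformer's long axis is tilted about 17° from world x, and the scale's yaw is about +4°. Both agree with the known sizes.

```bash
cat >> h.py <<'E'
yaw=np.radians(3.95); by=np.array([-np.sin(yaw),np.cos(yaw)]); piv=np.array([.5817,-.175])+.0675*by
def go(xyz,ang):
    """travel mm, turn about tool z so tool y points at ang deg (mod 180), plus untilt"""
    s=robot.state(); R=Rn.from_rotvec(s["tool_rot"]); M=R.as_matrix()
    tr=M.T@(np.array(xyz)-s["position"])*1000
    best=None
    for a in (ang,ang+180):
        a=np.radians(a); y=np.array([np.cos(a),np.sin(a),0]); z=np.array([0,0,-1.]); T=np.c_[np.cross(y,z),y,z]
        v=(R.inv()*Rn.from_matrix(T)).as_rotvec()
        if best is None or np.linalg.norm(v)<np.linalg.norm(best): best=v
    print("go",xyz,ang,"travel",tr.round(1),"dr",best.round(3),"clock",round(s["clock"],2),"pos",s["position"].round(4),"F",s["contact_force"].round(2),"w",round(s["width"],3),"q6",s["qpos"].round(2))
E
python3 - <<'E'
from h import *
d=np.load("top0.npy"); p=np.load("top0c.npy").astype(int); P=cloud("top",d); Z=P[...,2]
b=np.zeros(Z.shape,bool); b[196:232,190:226]=1
g=b&(Z>.025)&(abs(p[...,0]-p[...,2])<14)
q=P[g]; r=cv2.minAreaRect((q[:,:2]*1000).astype(np.float32)); print(g.sum(),q.mean(0),r)
xy=q[:,:2]-q[:,:2].mean(0); w,V=np.linalg.eigh(xy.T@xy); print(np.degrees(np.arctan2(V[1,1],V[0,1])))
print("pivot",piv,"pan",piv+.1*by)
go([.578,.265,.10],17)
E
```

```text
195 [0.57725272 0.25931961 0.06146702] ((538.6277465820312, 153.62857055664062), (283.5138854980469, 48.14177703857422), 69.97565460205078)
72.32363334511909
pivot [ 0.5770502  -0.10766034] pan [ 0.57016161 -0.00789789]
go [0.578, 0.265, 0.1] 17 travel [-461.1 -186.1   96.1] dr [-0.002  0.001  0.944] clock 0.1 pos [0.2021 0.5906 0.1958] F [0.03 0.36 0.26] w 1.001 q6 [ 1.17  0.31  1.64 -0.    1.2  -0.07]
```

>>> move_arm:
  travel:
    - [-58,-23,5]
    - [-116,-46,10]
    - [-174,-70,15]
    - [-232,-94,20]
    - [-290,-117,25]
    - [-350,-140,30]
    - [-406,-163,40]
    - [-461,-186,46]
  dr:
    - [0,0,0.12]
    - [0,0,0.24]
    - [0,0,0.36]
    - [0,0,0.48]
    - [0,0,0.6]
    - [0,0,0.72]
    - [0,0,0.84]
    - [0,0,0.944]
  fingers: [1,1,1,1,1,1,1,1]
  grip_force: 40

```text
clock: 1.1
position: [0.5791, 0.2644, 0.1498]
tool_rot: [-1.872, -2.522, 0.001]
contact_force: [1.3, 0.5, 0.9]
width: 1.001
finger_force: 0.0
```

```bash
python3 - <<'E'
from h import *
s=robot.state(); p,d=robot.snapshot("wrist"); cv2.imwrite("pics/w1.png",p[...,::-1])
P=cloud("wrist",d,s); Z=P[...,2]; near=(d>0)&(np.hypot(P[...,0]-.578,P[...,1]-.265)<.05)
for lo in(.012,.034):
    q=P[near&(Z>lo)&(Z<.06)]; r=cv2.minAreaRect((q[:,:2]*1000).astype(np.float32)); print(len(q),q.mean(0).round(4),r,np.percentile(q[:,2],98))
print("bench",np.median(P[near&(Z<.01)][:,2]),np.median(P[near&(Z>.034)&(Z<.06)][:,2]))
go([.578,.265,.004],17)
E
```

```text
1596 [0.576  0.2684 0.0345] ((576.909912109375, 265.6044006347656), (45.9183464050293, 38.769187927246094), 20.245447158813477) 0.03870746260272716
1124 [0.5767 0.2663 0.0374] ((577.65966796875, 263.5698547363281), (45.918514251708984, 30.849456787109375), 20.264923095703125) 0.03876594096102211
bench -0.0005009466499889537 0.03740344736755718
go [0.578, 0.265, 0.004] 17 travel [  9.6  -5.4 145.2] dr [ 0.003  0.006 -0.01 ] clock 1.15 pos [0.5852 0.258  0.1493] F [ 3.92 -1.94  0.33] w 1.0 q6 [ 0.35  0.38  1.64 -0.01  1.12  0.07]
```

View pics/w1.png

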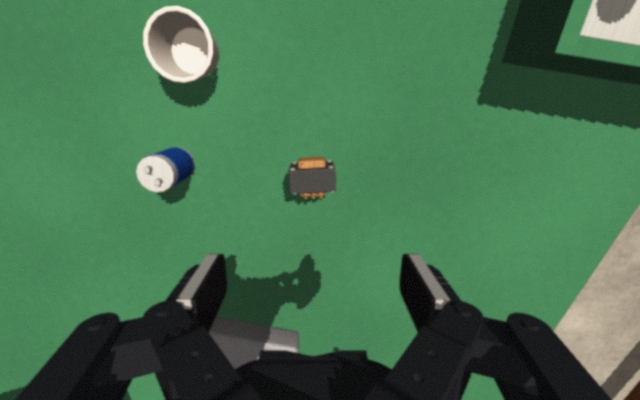

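The wrist view shows the transformer core at about (312,179), upright, nearly square to the fingers; cup at (180,45), capacitor at (165,168).

>>> move_arm:
  travel:
    - [0,0,20]
    - [0,0,40]
    - [0,0,60]
    - [0,0,70]
    - [0,0,70]
    - [0,0,70]
  dr:
    - [0,0,-0.035]
    - [0,0,-0.035]
    - [0,0,-0.035]
    - [0,0,-0.035]
    - [0,0,-0.035]
    - [0,0,-0.035]
  fingers: [1,1,1,1,1,1]

```text
clock: 1.9
position: [0.5789, 0.2667, 0.0816]
tool_rot: [1.823, 2.558, 0.002]
contact_force: [0.4, 0.5, 0.1]
width: 1.001
finger_force: 0.0
```

```bash
python3 - <<'E'
from h import *
s=robot.state(); p,d=robot.snapshot("wrist")
P=cloud("wrist",d,s); Z=P[...,2]; near=(d>0)&(np.hypot(P[...,0]-.578,P[...,1]-.265)<.04)
g=near&(Z>.034)&(Z<.05)&(abs(p[...,0].astype(int)-p[...,2])<25)
q=P[g]; r=cv2.minAreaRect((q[:,:2]*1000).astype(np.float32)); print(len(q),q.mean(0).round(4),r)
xy=q[:,:2]-q[:,:2].mean(0); w,V=np.linalg.eigh(xy.T@xy); print(np.degrees(np.arctan2(V[1,1],V[0,1])))
print(np.median(P[near&(Z<.01)][:,2]),np.median(q[:,2]))
go([.578,.265,.004],19)
E
```

```text
1756 [0.5767 0.2666 0.0374] ((576.9246215820312, 265.8891906738281), (45.91896438598633, 26.434247970581055), 20.82535171508789)
-160.08088615973432
-0.00045421478358333156 0.03745568769473597
go [0.578, 0.265, 0.004] 19 travel [-1.1 -1.8 77.9] dr [ 0.002 -0.     0.001] clock 1.95 pos [0.5792 0.2666 0.0819] F [-1.06 -0.2   0.08] w 1.002 q6 [ 0.36  0.45  1.68 -0.    1.    0.03]
```

>>> move_arm:
  travel:
    - [0,-2,30]
    - [0,-2,55]
    - [0,-2,72]
    - [0,-2,77]
    - [0,-2,77]
    - [0,-2,77]
    - [0,-2,77]
    - [0,-2,77]
  dr:
    - [0,0,-0.015]
    - [0,0,-0.015]
    - [0,0,-0.015]
    - [0,0,-0.015]
    - [0,0,-0.015]
    - [0,0,-0.015]
    - [0,0,-0.015]
    - [0,0,-0.015]
  fingers: [1,1,1,1,-1,-1,-1,-1]
  grip_force: 50

```text
clock: 2.95
position: [0.5769, 0.2655, 0.0045]
tool_rot: [1.804, 2.571, 0.001]
contact_force: [0.3, -0.5, 0.1]
width: 0.147
finger_force: 0.0
```

```bash
python3 - <<'E'
from h import *
s=robot.state(); print(s["finger_force"],s["contact_force"]); go([.570,-.008,.25],0)
E
```

```text
0.0 [ 0.33760494 -0.50009823  0.14312755]
go [0.57, -0.008, 0.25] 0 travel [-254.9  -99.3 -245.6] dr [ 0.001 -0.     0.347] clock 2.95 pos [0.5769 0.2655 0.0045] F [ 0.34 -0.5   0.14] w 0.147 q6 [ 0.36  0.56  1.72 -0.    0.87  0.02]
```

```bash
python3 - <<'E'
from h import *
s=robot.state(); print(s['width']);p,d=robot.snapshot("wrist"); cv2.imwrite("pics/w2.png",p[...,::-1]); print(robot.state()['width'])
E
```

```text
0.14685645707547862
0.05607877913102752
```

View pics/w2.png

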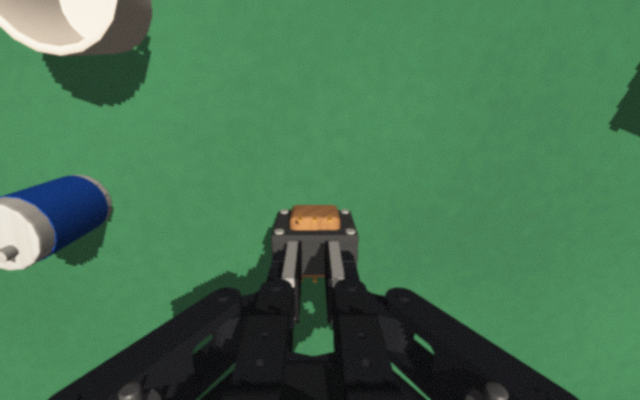

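The picture shows the fingers shutting on the near side of the transformer (core at about (315,240)), still upright: the grasp missed. Measuring where it stands now.

```bash
python3 - <<'E'
from h import *
s=robot.state(); p,d=robot.snapshot("wrist"); P=cloud("wrist",d,s)
q=P[200:290,265:365]; c=p[200:290,265:365].astype(int)
Rm=Rn.from_rotvec(s["tool_rot"]).as_matrix(); print(s["position"],Rm.round(2).tolist())
for v in range(0,90,8): print(v+200,[tuple((q[v,u]*1000).round(0).astype(int)) for u in(10,30,50,70,90)])
print(np.round(robot.calibration("wrist")["T_tool_cam"],3).tolist())
pt,dt=robot.snapshot("top"); T=cloud("top",dt); Z=T[...,2]
np.save("top1.npy",dt); np.save("top1c.npy",pt)
m=(Z>.03)&(Z<.045)&(np.hypot(T[...,0]-.578,T[...,1]-.265)<.07)&(dt>0)
print(m.sum(), T[m].mean(0))
E
```

```text
[0.57669782 0.26549775 0.00429945] [[-0.34, 0.94, 0.0], [0.94, 0.34, 0.0], [0.0, 0.0, -1.0]]
200 [(np.int64(548), np.int64(275), np.int64(0)), (np.int64(559), np.int64(278), np.int64(-2)), (np.int64(571), np.int64(283), np.int64(-2)), (np.int64(584), np.int64(287), np.int64(-2)), (np.int64(595), np.int64(292), np.int64(-1))]
208 [(np.int64(549), np.int64(269), np.int64(-1)), (np.int64(560), np.int64(280), np.int64(16)), (np.int64(571), np.int64(284), np.int64(16)), (np.int64(582), np.int64(287), np.int64(15)), (np.int64(597), np.int64(287), np.int64(-1))]
216 [(np.int64(551), np.int64(264), np.int64(-1)), (np.int64(561), np.int64(280), np.int64(29)), (np.int64(571), np.int64(283), np.int64(28)), (np.int64(581), np.int64(287), np.int64(29)), (np.int64(599), np.int64(282), np.int64(-1))]
224 [(np.int64(552), np.int64(269), np.int64(23)), (np.int64(562), np.int64(277), np.int64(31)), (np.int64(572), np.int64(280), np.int64(31)), (np.int64(582), np.int64(284), np.int64(31)), (np.int64(601), np.int64(276), np.int64(0))]
232 [(np.int64(553), np.int64(271), np.int64(35)), (np.int64(563), np
[... 1256 characters left out ...]
t64(583), np.int64(275), np.int64(64)), (np.int64(601), np.int64(264), np.int64(37))]
280 [(np.int64(559), np.int64(267), np.int64(71)), (np.int64(566), np.int64(274), np.int64(78)), (np.int64(583), np.int64(249), np.int64(33)), (np.int64(580), np.int64(280), np.int64(78)), (np.int64(617), np.int64(238), np.int64(0))]
288 [(np.int64(559), np.int64(272), np.int64(84)), (np.int64(566), np.int64(274), np.int64(83)), (np.int64(594), np.int64(222), np.int64(-1)), (np.int64(580), np.int64(279), np.int64(83)), (np.int64(587), np.int64(282), np.int64(84))]
[[0.001, -0.95, -0.313, 0.08], [1.0, 0.001, -0.0, -0.0], [0.0, -0.313, 0.95, -0.177], [0.0, 0.0, 0.0, 1.0]]
41 [0.57359475 0.25087228 0.03481734]
```

The transformer hasn't moved. The finger tips seem to be above it, at z≈45 mm, although the TCP reads 4 mm. I'll rise and check where the tips lie in tool coordinates.

>>> move_arm:
  travel:
    - [0,0,-30]
    - [0,0,-70]
    - [0,0,-80]
    - [0,0,-80]
  dr:
    - [0,0,0]
    - [0,0,0]
    - [0,0,0]
    - [0,0,0]
  fingers: [-1,-1,-1,-1]

```text
clock: 3.6
position: [0.577, 0.2656, 0.0845]
tool_rot: [1.804, 2.571, 0.002]
contact_force: [0.2, 0.4, 0.2]
width: 0.005
finger_force: 0.0
```

```bash
python3 - <<'E'
from h import *
s=robot.state(); p,d=robot.snapshot("wrist"); P=cloud("wrist",d,s); M=Rn.from_rotvec(s["tool_rot"]).as_matrix()
print(s["position"],s["width"],robot.grip_depth)
Q=(P-s["position"])@M*1000
m=(d>0)&(abs(Q[...,1])<60)&(abs(Q[...,0])<30)&(Q[...,2]<40)
for z in range(-80,40,6):
    k=m&(Q[...,2]>=z)&(Q[...,2]<z+6)
    if k.sum(): print(z,k.sum(),"x",np.percentile(Q[k][:,0],[1,50,99]).round(0),"y",np.percentile(Q[k][:,1],[1,50,99]).round(0),"v",np.percentile(np.nonzero(k)[0],[1,99]))
cv2.imwrite("pics/w3.png",p[...,::-1])
T=cloud("top",np.load("top1.npy")); 
E
```

```text
[0.57695084 0.265551   0.0844982 ] 0.005401303802506193 0.0187
-80 775 x [-5. 12. 14.] y [-27.   1.  26.] v [280.   326.26]
-74 636 x [-11.   8.  12.] y [-9. -0. 10.] v [274. 323.]
-68 381 x [ 7. 11. 12.] y [-14.  -1.  13.] v [266.  279.2]
-62 436 x [ 6.  8. 12.] y [-14.  -0.  13.] v [259. 274.]
-56 384 x [ 6.  8. 12.] y [-14.  -1.  13.] v [252. 267.]
-50 337 x [ 6.  8. 12.] y [-14.  -1.  13.] v [246. 260.]
-44 207 x [ 6. 11. 12.] y [-13.  -0.  11.] v [241. 254.]
-38 15 x [11. 11. 11.] y [-6. -0.  5.] v [241. 241.]
```

View pics/w3.png

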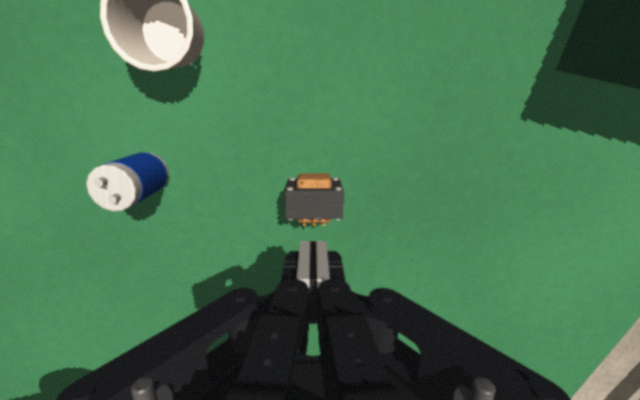

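The view shows the shut finger tips at about (313,243), clearly short of the transformer at (314,200). In tool coordinates they end some 40 mm behind the reported TCP. Every TCP height therefore needs about 40 mm less. I'll descend in stages, watching the force.

>>> move_arm:
  travel:
    - [0,0,0]
    - [0,0,0]
    - [0,0,10]
    - [0,0,40]
    - [0,0,70]
    - [0,0,90]
    - [0,0,100]
    - [0,0,100]
  dr:
    - [0,0,0]
    - [0,0,0]
    - [0,0,0]
    - [0,0,0]
    - [0,0,0]
    - [0,0,0]
    - [0,0,0]
    - [0,0,0]
  fingers: [1,1,1,1,1,1,1,1]

```text
clock: 4.65
position: [0.5761, 0.2653, -0.0169]
tool_rot: [-1.804, -2.571, 0.002]
contact_force: [0.4, 0.2, -0.3]
width: 1.001
finger_force: 0.0
```

```bash
python3 - <<'E'
from h import *
s=robot.state(); p,d=robot.snapshot("wrist"); P=cloud("wrist",d,s); M=Rn.from_rotvec(s["tool_rot"]).as_matrix()
print(s["position"],s["width"],s["contact_force"])
Q=(P-s["position"])@M*1000
m=(d>0)&(abs(Q[...,1])<60)&(abs(Q[...,0])<30)&(P[...,2]>.005)
for z in range(-72,20,6):
    k=m&(Q[...,2]>=z)&(Q[...,2]<z+6)
    if k.sum(): print(z,k.sum(),"x",np.percentile(Q[k][:,0],[1,50,99]).round(0),"y",np.percentile(Q[k][:,1],[1,50,99]).round(0))
E
```

```text
[ 0.57605915  0.26525071 -0.01685633] 1.0011632757002857 [ 0.3544503   0.20858479 -0.34612108]
-72 923 x [-11.   7.  12.] y [-56.  42.  55.]
-66 818 x [-10.   7.  12.] y [-56. -43.  55.]
-60 3967 x [-11.   2.  12.] y [-54.   2.  52.]
-54 2250 x [-18.   8.  19.] y [-47.   1.  47.]
-48 1255 x [-18.  15.  19.] y [-43.   1.  42.]
-42 445 x [12. 19. 19.] y [-21.   1.  23.]
-36 389 x [11. 19. 20.] y [-21.   1.  23.]
-30 264 x [12. 17. 19.] y [-21.   1.  23.]
-24 67 x [11. 12. 13.] y [-22. -14.  23.]
```

>>> move_arm:
  travel:
    - [0,1,8]
    - [0,1,16]
    - [0,1,16]
    - [0,1,16]
    - [0,1,16]
    - [0,1,16]
    - [0,1,16]
    - [0,1,16]
  dr:
    - [0,0,0]
    - [0,0,0]
    - [0,0,0]
    - [0,0,0]
    - [0,0,0]
    - [0,0,0]
    - [0,0,0]
    - [0,0,0]
  fingers: [1,1,1,-1,-1,-1,-1,-1]
  grip_force: 50

```text
clock: 5.7
position: [0.578, 0.266, -0.0317]
tool_rot: [1.804, 2.571, 0.001]
contact_force: [0.9, -0.3, 2.1]
width: 0.531
finger_force: 52.8
```

```bash
python3 - <<'E'
from h import *
go([.570,-.008,.172],4); go([.570,-.008,.136],4)
E
```

```text
go [0.57, -0.008, 0.172] 4 travel [-254.9 -100.4 -203.8] dr [ 0.001 -0.     0.277] clock 5.7 pos [ 0.578   0.266  -0.0317] F [ 0.93 -0.31  2.09] w 0.531 q6 [0.36 0.61 1.72 0.   0.81 0.02]
go [0.57, -0.008, 0.136] 4 travel [-254.9 -100.5 -167.8] dr [ 0.001 -0.     0.277] clock 5.7 pos [ 0.578   0.266  -0.0317] F [ 0.93 -0.31  2.09] w 0.531 q6 [0.36 0.61 1.72 0.   0.81 0.02]
```

>>> move_arm:
  travel:
    - [0,0,-50]
    - [0,0,-100]
    - [-20,-8,-150]
    - [-60,-23,-190]
    - [-110,-43,-204]
    - [-160,-63,-204]
    - [-210,-82,-204]
    - [-240,-94,-204]
  dr:
    - [0,0,0]
    - [0,0,0]
    - [0,0,0.05]
    - [0,0,0.1]
    - [0,0,0.15]
    - [0,0,0.2]
    - [0,0,0.25]
    - [0,0,0.277]
  fingers: [-1,-1,-1,-1,-1,-1,-1,-1]

```text
clock: 6.7
position: [0.5688, 0.0056, 0.1705]
tool_rot: [-2.144, -2.293, 0.004]
contact_force: [0.6, 0.6, -3.7]
width: 0.529
finger_force: 53.3
```

```bash
python3 - <<'E'
from h import *
go([.570,-.008,.172],4)
E
```

```text
go [0.57, -0.008, 0.172] 4 travel [-13.7   0.3  -1.5] dr [-0.003  0.    -0.003] clock 6.7 pos [0.5688 0.0056 0.1705] F [ 0.59  0.64 -3.74] w 0.529 q6 [-0.07  0.23  1.79 -0.    1.13 -0.13]
```

>>> move_arm:
  travel:
    - [-8,0,0]
    - [-14,0,8]
    - [-14,0,16]
    - [-14,0,22]
    - [-14,0,26]
    - [-14,0,28]
    - [-14,0,30]
    - [-14,0,32]
  dr:
    - [0,0,0]
    - [0,0,0]
    - [0,0,0]
    - [0,0,0]
    - [0,0,0]
    - [0,0,0]
    - [0,0,0]
    - [0,0,0]
  fingers: [-1,-1,-1,-1,-1,-1,-1,-1]

```text
clock: 7.7
position: [0.5718, -0.0058, 0.1401]
tool_rot: [2.142, 2.298, 0.001]
contact_force: [0.1, 0.4, -3.7]
width: 0.527
finger_force: 53.2
```

```bash
python3 - <<'E'
from h import *
go([.570,-.008,.120],4)
p,d=robot.snapshot("scene"); s=cv2.resize(p[120:250,140:350,::-1],None,fx=3.8,fy=3.8,interpolation=cv2.INTER_CUBIC); cv2.imwrite("pics/s2.png",s)
E
```

```text
go [0.57, -0.008, 0.12] 4 travel [-2.  -2.  20.1] dr [0.001 0.    0.   ] clock 7.7 pos [ 0.5718 -0.0058  0.1401] F [ 0.06  0.45 -3.7 ] w 0.527 q6 [-0.09  0.27  1.81  0.    1.06 -0.16]
```

View pics/s2.png

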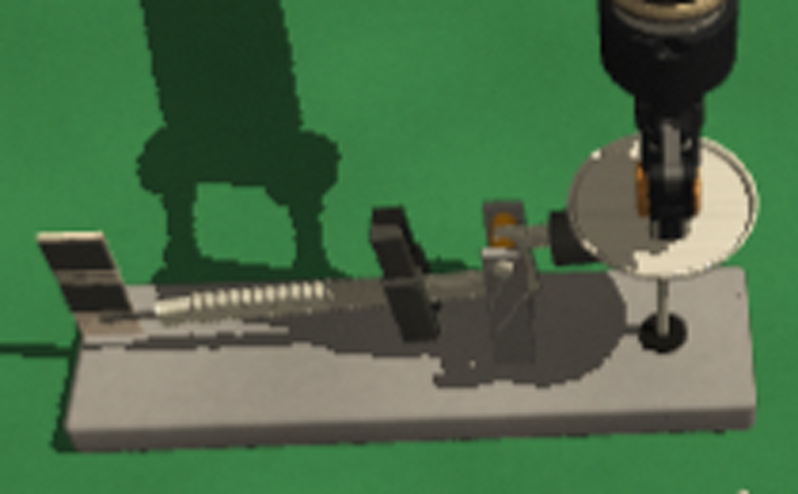

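The view shows the transformer held just above the pan (crop (668,200)), about centred, the pointer low at (110,318) against the plate.

>>> move_arm:
  travel:
    - [-2,-2,2]
    - [-2,-2,4]
    - [-2,-2,6]
    - [-2,-2,8]
    - [-2,-2,10]
    - [-2,-2,12]
    - [-2,-2,13]
    - [-2,-2,14]
  dr:
    - [0,0,0]
    - [0,0,0]
    - [0,0,0]
    - [0,0,0]
    - [0,0,0]
    - [0,0,0]
    - [0,0,0]
    - [0,0,0]
  fingers: [-1,-1,-1,-1,-1,-1,-1,-1]

```text
clock: 8.75
position: [0.5698, -0.008, 0.1259]
tool_rot: [-2.142, -2.298, 0.0]
contact_force: [-0.4, -0.4, -2.5]
width: 0.533
finger_force: 53.3
```

>>> move_arm:
  travel:
    - [0,0,1.5]
    - [0,0,3]
    - [0,0,4.5]
    - [0,0,5.5]
    - [0,0,6.5]
    - [0,0,6.5]
  dr:
    - [0,0,0]
    - [0,0,0]
    - [0,0,0]
    - [0,0,0]
    - [0,0,0]
    - [0,0,0]
  fingers: [-1,-1,-1,-1,-1,-1]

```text
clock: 9.5
position: [0.5699, -0.0081, 0.1194]
tool_rot: [2.142, 2.298, 0.0]
contact_force: [-1.2, -1.0, -1.8]
width: 0.532
finger_force: 53.3
```

>>> move_arm:
  travel:
    - [0,0,1]
    - [0,0,1]
    - [0,0,1]
    - [0,0,1]
    - [0,0,1]
    - [0,0,1]
  dr:
    - [0,0,0]
    - [0,0,0]
    - [0,0,0]
    - [0,0,0]
    - [0,0,0]
    - [0,0,0]
  fingers: [-1,0.15,0.25,0.35,0.4,0.4]
  grip_force: 20

```text
clock: 10.25
position: [0.5698, -0.008, 0.1185]
tool_rot: [2.142, 2.298, 0.0]
contact_force: [0.1, -0.9, 0.2]
width: 0.698
finger_force: 0.0
```

>>> move_arm:
  travel:
    - [0,0,-15]
    - [0,0,-45]
    - [0,0,-85]
    - [-30,0,-105]
    - [-70,0,-105]
    - [-110,0,-105]
    - [-137,0,-105]
    - [-137,0,-105]
  dr:
    - [0,0,0]
    - [0,0,0]
    - [0,0,0]
    - [0,0,0]
    - [0,0,0]
    - [0,0,0]
    - [0,0,0]
    - [0,0,0]
  fingers: [0.4,0.4,0.4,-1,-1,-1,-1,-1]
  grip_force: 20

```text
clock: 11.25
position: [0.5797, -0.1466, 0.2245]
tool_rot: [2.145, 2.294, 0.001]
contact_force: [0.8, -0.4, 0.2]
width: 0.0
finger_force: 0.0
```

```bash
cat >> h.py <<'E'
def body(P): # world mm -> body x, outward r, z
    q=P[...,:2]-piv; bx=np.array([by[1],-by[0]])
    return np.stack([q@bx,-(q@by),P[...,2]],-1)*1000
def look(tag=None):
    p,d=robot.snapshot("scene"); B=body(cloud("scene",d)); B[d<=0]=1e6
    x,r,z=B[...,0],B[...,1],B[...,2]
    m=(abs(x)<8)&(r>215)&(r<262)&(z>70)&(z<150)  # bare arm / blade region
    a=(abs(x)<8)&(r>20)&(r<235)&(z>80)&(z<135)
    print("arm z in r bins",[(k,int((a&(r>k)&(r<k+20)).sum()),round(float(np.median(z[a&(r>k)&(r<k+20)])),1)) for k in range(100,240,20) if (a&(r>k)&(r<k+20)).sum()>3])
    t=(abs(x)<16)&(r>30)&(r<235)&(z>148)&(z<195)&(p.max(-1)<80)
    if t.sum(): print("tab r",np.percentile(r[t],[2,50,98]).round(1),"z",np.percentile(z[t],[2,98]).round(1),t.sum())
    if tag: cv2.imwrite(f"pics/{tag}.png",cv2.resize(p[120:250,140:350,::-1],None,fx=3.8,fy=3.8,interpolation=cv2.INTER_CUBIC))
    return p,d,B
E
python3 - <<'E'
from h import *
look("s3")
p,d=robot.snapshot("wrist")
d=np.load("top0.npy"); B=body(cloud("top",d)); x,r,z=[B[...,i] for i in range(3)]
m=(abs(x)<20)&(r>30)&(r<150)&(z>152)&(z<175); print("top0 tab top r",np.percentile(r[m],[2,50,98]),"x",np.percentile(x[m],[2,50,98]),z[m].mean(),m.sum())
go([.5796,-.1456,.110],4)
E
```

```text
arm z in r bins [(100, 66, 117.7), (120, 65, 120.8), (140, 61, 122.0), (160, 69, 125.2), (180, 64, 126.3), (200, 64, 128.1), (220, 44, 129.5)]
tab r [57.1 66.9 77. ] z [151.2 179.7] 133
top0 tab top r [61.04608487 70.11182232 80.6926113 ] x [-12.2426667    0.07316392  12.0616597 ] 161.35899508669885 120
go [0.5796, -0.1456, 0.11] 4 travel [ -1.2   0.  114.1] dr [ 0.001 -0.    -0.001] clock 11.35 pos [ 0.5794 -0.1445  0.2241] F [ 0.05  0.94 -0.66] w 0.003 q6 [-0.32  0.23  1.68  0.    1.24 -0.39]
```

View pics/s3.png

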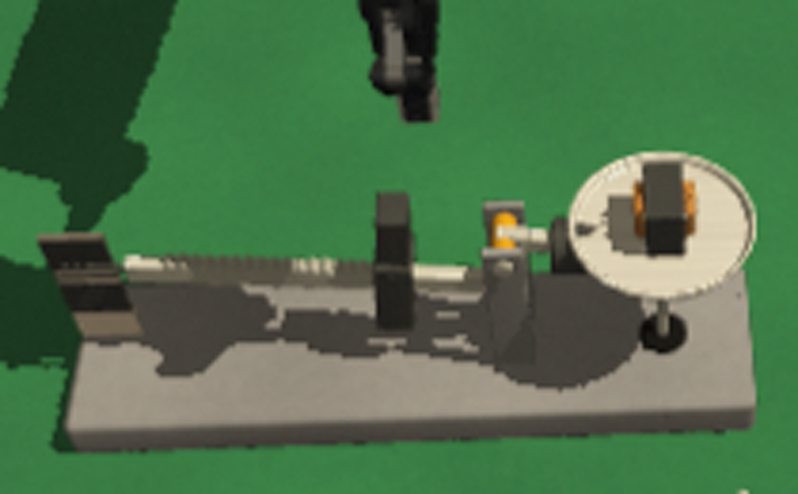

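The transformer stands upright on the pan (crop (665,205)), the pan is down and the pointer high. The tab (crop (393,230)) is at r≈67, so the poise is in the first notch, with about 40 mm free inside it.

>>> move_arm:
  travel:
    - [2,0,20]
    - [2,0,50]
    - [2,0,75]
    - [2,0,95]
    - [2,0,105]
    - [2,0,110]
    - [2,0,110]
  dr:
    - [0,0,0]
    - [0,0,0]
    - [0,0,0]
    - [0,0,0]
    - [0,0,0]
    - [0,0,0]
    - [0,0,0]
  fingers: [-1,-1,-1,-1,-1,-1,-1]

```text
clock: 12.22
position: [0.5796, -0.1428, 0.1137]
tool_rot: [2.142, 2.298, 0.0]
contact_force: [-0.3, 0.5, -0.2]
width: -0.002
finger_force: 0.0
```

```bash
python3 - <<'E'
from h import *
go([.5794,-.1426,.114],4); print(body(robot.state()["position"]))
look()
E
```

```text
go [0.5794, -0.1426, 0.114] 4 travel [ 0.2 -0.1 -0.3] dr [0.001 0.    0.   ] clock 12.22 pos [ 0.5796 -0.1428  0.1137] F [-0.34  0.47 -0.2 ] w -0.002 q6 [-0.31  0.34  1.77 -0.    1.03 -0.38]
[8.02052005e-02 3.51821567e+01 1.13708846e+02]
arm z in r bins [(100, 66, 117.3), (120, 60, 120.3), (140, 62, 122.2), (160, 67, 123.9), (180, 66, 126.1), (200, 62, 129.2), (220, 44, 128.5)]
tab r [31.9 65.1 76.7] z [149.3 179.2] 166
```

>>> move_arm:
  travel:
    - [-4,0,0]
    - [-7,0,0]
    - [-8.5,0,0]
    - [-10,0,0]
    - [-11.5,0,0]
    - [-13,0,0]
    - [-14.5,0,0]
    - [-16,0,0]
  dr:
    - [0,0,0]
    - [0,0,0]
    - [0,0,0]
    - [0,0,0]
    - [0,0,0]
    - [0,0,0]
    - [0,0,0]
    - [0,0,0]
  fingers: [-1,-1,-1,-1,-1,-1,-1,-1]

```text
clock: 13.28
position: [0.5803, -0.1586, 0.1135]
tool_rot: [-2.142, -2.298, -0.0]
contact_force: [-0.3, 2.4, 1.0]
width: 0.004
finger_force: 1.0
```

```bash
python3 - <<'E'
from h import *
s=robot.state(); print(body(s["position"]),s["contact_force"],s["clock"])
look()
E
```

```text
[ -0.22592877  51.01338615 113.45569167] [-0.26709779  2.40227933  1.02342899] 13.275
arm z in r bins [(100, 67, 117.7), (120, 66, 121.4), (140, 60, 120.9), (160, 66, 124.0), (180, 65, 125.9), (200, 68, 126.9), (220, 44, 128.6)]
tab r [40.8 71.4 82.8] z [149.3 180.4] 131
```

>>> move_arm:
  travel:
    - [-1.5,0,0]
    - [-3,0,0]
    - [-4.5,0,0]
    - [-6,0,0]
    - [-7.5,0,0]
    - [-9,0,0]
    - [-10.5,0,0]
    - [-12,0,0]
  dr:
    - [0,0,0]
    - [0,0,0]
    - [0,0,0]
    - [0,0,0]
    - [0,0,0]
    - [0,0,0]
    - [0,0,0]
    - [0,0,0]
  fingers: [-1,-1,-1,-1,-1,-1,-1,-1]

```text
clock: 14.32
position: [0.5812, -0.1707, 0.1134]
tool_rot: [2.142, 2.298, 0.0]
contact_force: [0.4, 1.2, 0.8]
width: -0.002
finger_force: 0.9
```

>>> move_arm:
  travel:
    - [-1.5,0,0]
    - [-3,0,0]
    - [-4.5,0,0]
    - [-6,0,0]
    - [-7.5,0,0]
    - [-9,0,0]
    - [-10.5,0,0]
    - [-12,0,0]
  dr:
    - [0,0,0]
    - [0,0,0]
    - [0,0,0]
    - [0,0,0]
    - [0,0,0]
    - [0,0,0]
    - [0,0,0]
    - [0,0,0]
  fingers: [-1,-1,-1,-1,-1,-1,-1,-1]

```text
clock: 15.32
position: [0.582, -0.1827, 0.1134]
tool_rot: [-2.142, -2.298, 0.0]
contact_force: [-0.6, 1.1, 0.7]
width: -0.001
finger_force: 0.9
```

```bash
python3 - <<'E'
from h import *
s=robot.state(); print(body(s["position"]),s["contact_force"],s["clock"])
look()
E
```

```text
[ -0.24911452  75.200991   113.35656503] [-0.59756667  1.08478259  0.72057138] 15.325
arm z in r bins [(100, 16, 116.6), (120, 60, 117.4), (140, 60, 118.6), (160, 64, 119.6), (180, 66, 120.7), (200, 62, 121.6), (220, 48, 122.6)]
tab r [ 63.6  93.1 106.5] z [150.5 193.5] 130
```

>>> move_arm:
  travel:
    - [-1.5,0,0]
    - [-3,0,0]
    - [-4.5,0,0]
    - [-6,0,0]
    - [-7.5,0,0]
    - [-9,0,0]
    - [-6,0,0]
    - [0,0,0]
  dr:
    - [0,0,0]
    - [0,0,0]
    - [0,0,0]
    - [0,0,0]
    - [0,0,0]
    - [0,0,0]
    - [0,0,0]
    - [0,0,0]
  fingers: [-1,-1,-1,-1,-1,-1,-1,-1]

```text
clock: 16.38
position: [0.5819, -0.1829, 0.1134]
tool_rot: [2.142, 2.297, -0.001]
contact_force: [-1.1, 0.1, -0.0]
width: -0.002
finger_force: 0.0
```

>>> move_arm:
  travel:
    - [0,0,0]
    - [0,0,0]
    - [0,0,0]
    - [0,0,0]
    - [0,0,0]
    - [0,0,0]
    - [0,0,0]
    - [0,0,0]
  dr:
    - [0,0,0]
    - [0,0,0]
    - [0,0,0]
    - [0,0,0]
    - [0,0,0]
    - [0,0,0]
    - [0,0,0]
    - [0,0,0]
  fingers: [-1,-1,-1,-1,-1,-1,-1,-1]

```text
clock: 17.38
position: [0.582, -0.1826, 0.1134]
tool_rot: [2.142, 2.298, -0.0]
contact_force: [-0.2, -0.7, -0.9]
width: -0.002
finger_force: 0.0
```

```bash
python3 - <<'E'
from h import *
s=robot.state(); print(body(s["position"]),s["contact_force"],s["clock"])
look("s4")
E
```

```text
[ -0.22333746  75.14354659 113.38556041] [-0.23595082 -0.70236004 -0.89520414] 17.375
arm z in r bins [(120, 49, 121.4), (140, 57, 122.6), (160, 68, 124.8), (180, 65, 125.1), (200, 64, 128.2), (220, 44, 128.6)]
tab r [ 63.9 103.5 115.2] z [149.2 192.5] 174
```

View pics/s4.png

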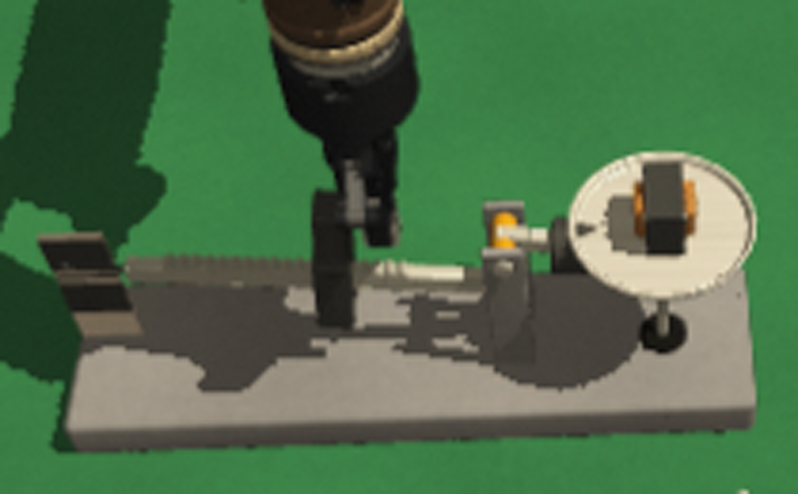

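The poise is now in notch 6 (5 beyond the first). With the finger clear, the beam is still at the pan-down stop and the pointer is high at crop (115,268). Three more notches.

>>> move_arm:
  travel:
    - [-4,0,0]
    - [-8,0,0]
    - [-9.5,0,0]
    - [-11,0,0]
    - [-12.5,0,0]
    - [-14,0,0]
    - [-15.5,0,0]
    - [-17,0,0]
  dr:
    - [0,0,0]
    - [0,0,0]
    - [0,0,0]
    - [0,0,0]
    - [0,0,0]
    - [0,0,0]
    - [0,0,0]
    - [0,0,0]
  fingers: [-1,-1,-1,-1,-1,-1,-1,-1]

```text
clock: 18.42
position: [0.5832, -0.1996, 0.1134]
tool_rot: [-2.142, -2.298, -0.0]
contact_force: [1.3, 1.1, -0.6]
width: 0.004
finger_force: 0.9
```

>>> move_arm:
  travel:
    - [-1.5,0,0]
    - [-3,0,0]
    - [-4.5,0,0]
    - [-6,0,0]
    - [-7.5,0,0]
    - [-9,0,0]
    - [-10.5,0,0]
    - [-12,0,0]
  dr:
    - [0,0,0]
    - [0,0,0]
    - [0,0,0]
    - [0,0,0]
    - [0,0,0]
    - [0,0,0]
    - [0,0,0]
    - [0,0,0]
  fingers: [-1,-1,-1,-1,-1,-1,-1,-1]

```text
clock: 19.42
position: [0.584, -0.2116, 0.1133]
tool_rot: [-2.142, -2.298, 0.0]
contact_force: [-0.2, 1.7, -0.2]
width: 0.001
finger_force: 0.8
```

>>> move_arm:
  travel:
    - [-1.5,0,0]
    - [-3,0,0]
    - [3,0,0]
    - [8,0,0]
    - [8,0,0]
    - [8,0,0]
    - [8,0,0]
    - [8,0,0]
  dr:
    - [0,0,0]
    - [0,0,0]
    - [0,0,0]
    - [0,0,0]
    - [0,0,0]
    - [0,0,0]
    - [0,0,0]
    - [0,0,0]
  fingers: [-1,-1,-1,-1,-1,-1,-1,-1]

```text
clock: 20.42
position: [0.5835, -0.2037, 0.1134]
tool_rot: [2.142, 2.298, -0.0]
contact_force: [0.2, 0.1, -0.2]
width: 0.002
finger_force: 0.0
```

>>> move_arm:
  travel:
    - [0,0,0]
    - [0,0,0]
    - [0,0,0]
    - [0,0,0]
    - [0,0,0]
    - [0,0,0]
    - [0,0,0]
    - [0,0,0]
  dr:
    - [0,0,0]
    - [0,0,0]
    - [0,0,0]
    - [0,0,0]
    - [0,0,0]
    - [0,0,0]
    - [0,0,0]
    - [0,0,0]
  fingers: [-1,-1,-1,-1,-1,-1,-1,-1]

```text
clock: 21.42
position: [0.5834, -0.2035, 0.1133]
tool_rot: [-2.142, -2.298, 0.0]
contact_force: [0.8, -0.4, -0.1]
width: -0.005
finger_force: 0.0
```

```bash
python3 - <<'E'
from h import *
s=robot.state(); print(body(s["position"]),s["contact_force"],s["clock"])
look()
E
```

```text
[ -0.23104032  96.09549454 113.34028553] [ 0.75141489 -0.36776751 -0.13244995] 21.425
arm z in r bins [(100, 61, 116.6), (120, 11, 115.6), (140, 36, 118.8), (160, 68, 120.4), (180, 66, 121.2), (200, 68, 122.6), (220, 46, 123.0)]
tab r [ 86.  126.9 138.9] z [149.9 185.8] 178
```

The beam now floats about 20 mm high at the tip, with the poise 8 beyond the first notch. Two more notches should bring it level.

>>> move_arm:
  travel:
    - [-5,0,0]
    - [-10,0,0]
    - [-12,0,0]
    - [-13.5,0,0]
    - [-15,0,0]
    - [-16.5,0,0]
    - [-18,0,0]
    - [-19.5,0,0]
  dr:
    - [0,0,0]
    - [0,0,0]
    - [0,0,0]
    - [0,0,0]
    - [0,0,0]
    - [0,0,0]
    - [0,0,0]
    - [0,0,0]
  fingers: [-1,-1,-1,-1,-1,-1,-1,-1]

```text
clock: 22.48
position: [0.5848, -0.223, 0.1133]
tool_rot: [-2.142, -2.298, -0.0]
contact_force: [0.2, 1.4, -0.6]
width: -0.001
finger_force: 0.9
```

>>> move_arm:
  travel:
    - [-1.5,0,0]
    - [-3,0,0]
    - [-4.5,0,0]
    - [-6,0,0]
    - [-7.5,0,0]
    - [-9,0,0]
    - [-3,0,0]
    - [3,0,0]
  dr:
    - [0,0,0]
    - [0,0,0]
    - [0,0,0]
    - [0,0,0]
    - [0,0,0]
    - [0,0,0]
    - [0,0,0]
    - [0,0,0]
  fingers: [-1,-1,-1,-1,-1,-1,-1,-1]

```text
clock: 23.48
position: [0.5846, -0.2201, 0.1136]
tool_rot: [2.142, 2.297, -0.001]
contact_force: [0.6, 0.5, 0.3]
width: -0.002
finger_force: 0.0
```

>>> move_arm:
  travel:
    - [0,0,0]
    - [0,0,0]
    - [0,0,0]
    - [0,0,0]
    - [0,0,0]
    - [0,0,0]
    - [0,0,0]
    - [0,0,0]
  dr:
    - [0,0,0]
    - [0,0,0]
    - [0,0,0]
    - [0,0,0]
    - [0,0,0]
    - [0,0,0]
    - [0,0,0]
    - [0,0,0]
  fingers: [-1,-1,-1,-1,-1,-1,-1,-1]

```text
clock: 24.48
position: [0.5846, -0.22, 0.1134]
tool_rot: [2.142, 2.298, -0.0]
contact_force: [0.1, 0.0, -0.6]
width: 0.001
finger_force: 0.0
```

>>> move_arm:
  travel:
    - [0,0,0]
    - [0,0,0]
    - [0,0,0]
    - [0,0,0]
    - [0,0,0]
    - [0,0,0]
    - [0,0,0]
    - [0,0,0]
  dr:
    - [0,0,0]
    - [0,0,0]
    - [0,0,0]
    - [0,0,0]
    - [0,0,0]
    - [0,0,0]
    - [0,0,0]
    - [0,0,0]
  fingers: [-1,-1,-1,-1,-1,-1,-1,-1]

```text
clock: 25.48
position: [0.5846, -0.22, 0.1134]
tool_rot: [2.142, 2.298, 0.0]
contact_force: [0.1, -0.1, -0.6]
width: 0.001
finger_force: 0.0
```

```bash
python3 - <<'E'
from h import *
s=robot.state(); print(body(s["position"]),s["contact_force"],s["clock"])
look()
E
```

```text
[ -0.16490248 112.60638789 113.41745833] [ 0.14871387 -0.12878628 -0.55007863] 25.475
arm z in r bins [(100, 59, 107.2), (120, 71, 109.2), (160, 48, 108.3), (180, 61, 107.8), (200, 62, 107.6), (220, 44, 105.6)]
tab r [101.9 144.2 157.6] z [150.5 190.8] 150
```

The beam reads level, with the poise 10 beyond the first notch. Withdrawing upward, then checking.

>>> move_arm:
  travel:
    - [3,0,0]
    - [4,0,-20]
    - [4,0,-55]
    - [4,0,-95]
    - [4,0,-120]
    - [4,0,-120]
    - [4,0,-120]
    - [4,0,-120]
  dr:
    - [0,0,0]
    - [0,0,0]
    - [0,0,0]
    - [0,0,0]
    - [0,0,0]
    - [0,0,0]
    - [0,0,0]
    - [0,0,0]
  fingers: [-1,-1,-1,-1,-1,-1,-1,-1]

```text
clock: 26.52
position: [0.5832, -0.2155, 0.2315]
tool_rot: [-2.14, -2.296, 0.002]
contact_force: [-0.0, -0.4, 0.2]
width: 0.002
finger_force: 0.0
```

>>> move_arm:
  travel:
    - [0,0,0]
    - [0,0,0]
    - [0,0,0]
    - [0,0,0]
    - [0,0,0]
    - [0,0,0]
  dr:
    - [0,0,0]
    - [0,0,0]
    - [0,0,0]
    - [0,0,0]
    - [0,0,0]
    - [0,0,0]
  fingers: [-1,-1,-1,-1,-1,-1]

```text
clock: 27.28
position: [0.5843, -0.216, 0.2334]
tool_rot: [2.142, 2.298, 0.0]
contact_force: [0.0, 0.8, 0.4]
width: 0.001
finger_force: 0.0
```

```bash
python3 - <<'E'
from h import *
p,d,B=look()
p2,d2,B2=look()
a=cv2.resize(p[120:250,140:350,::-1],(798,330),interpolation=cv2.INTER_CUBIC); b=cv2.resize(p[175:220,145:245,::-1],(594,268),interpolation=cv2.INTER_CUBIC)
c=np.zeros((600,800,3),np.uint8); c[:330,:798]=a; c[332:,:594]=b; cv2.imwrite("pics/s5.png",c)
E
```

```text
arm z in r bins [(100, 58, 107.1), (120, 70, 109.6), (160, 49, 107.7), (180, 57, 107.8), (200, 61, 107.1), (220, 45, 106.2)]
tab r [138.1 146.8 157.4] z [149.1 172.2] 129
arm z in r bins [(100, 58, 106.4), (120, 71, 109.2), (160, 48, 106.8), (180, 61, 107.6), (200, 62, 106.5), (220, 44, 106.2)]
tab r [138.  146.7 157.1] z [148.7 172.4] 130
```

View pics/s5.png

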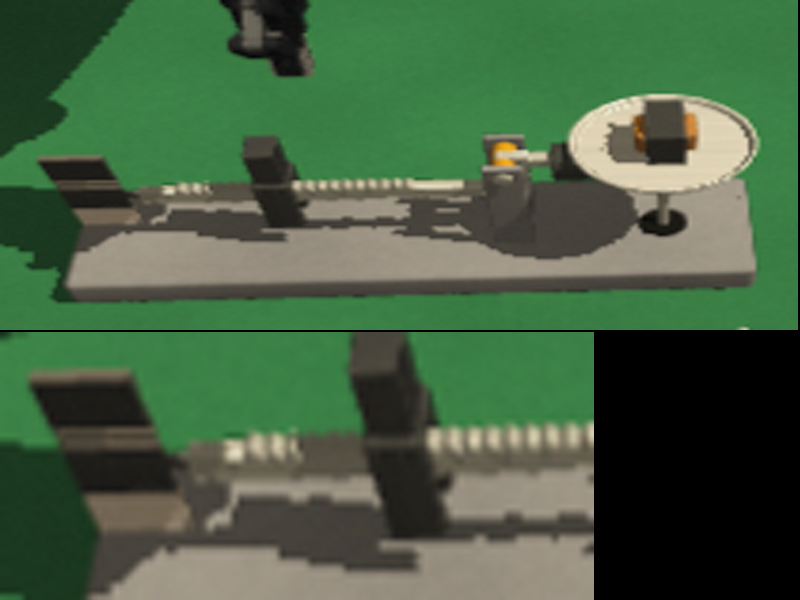

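The transformer is upright on the pan. The arm is level: its top is at z≈106.5 all along, and midway between the stops is 106. The tab top is at 172 mm against about 170 expected for a level beam. The blade overlaps the plate just below the white line in the image, which fits parallax from standing 16 mm in front of it. Nothing is touching the scale, so I'm handing in.

```bash
python3 - <<'E'
from h import *
p,d,B=look(); x,r,z=[B[...,i] for i in range(3)]
m=(abs(x)<45)&(r<-60)&(r>-140)&(z>140)&(z<180)&(p.min(-1)>150); print("pan",np.percentile(z[m],[10,50,90]))
if 155<np.median(z[m])<165: print(robot.sign_off())
E
```

```text
arm z in r bins [(100, 59, 107.5), (120, 72, 108.9), (160, 49, 107.4), (180, 61, 108.3), (200, 63, 105.8), (220, 41, 106.3)]
tab r [137.9 146.8 157.3] z [149.  172.8] 131
pan [158.21520628 160.06237243 162.17201069]
the job is handed in; nothing more can be done
None
```

The transformer stands upright on the pan and the poise is 10 notches beyond the first. The beam measures level (pan floor at 160 mm), so the pointer should be in the white band, though I could not see the tip directly against it. I handed the job in at about 27 s with the robot clear of everything.

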